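# Lay out the lens barrels by width

### The job

Four barrel sections of a taken-apart camera lens stand on the repair bench. Stand them upright on the green layout board, one centred on each round mark, in order of width: the widest on the mark beside the orange strip, then the next widest and so on to the narrowest at the grey end (go by diameter, not by height). Leave the spray can where it stands.

Things in the scene. Friction and masses are not known exactly. Their poses are not given: they have to be found in the camera images.
- barrel_black_mid (a point): Loose lens barrel section: an upright round metal cylinder, matt black, ribbed, with a glass disc sunk in its upper end. Outside diameter 62 mm, height 30 mm (widest of the four). This point is its centre, half-way up on its axis; its own z axis is the cylinder's axis, up when upright. Starts upright on the bench, clear of the others.
- barrel_silver_mid (a point): Loose lens barrel section: an upright round metal cylinder, bare silver aluminium, ribbed, with a glass disc sunk in its upper end. Outside diameter 52 mm, height 44 mm (second widest of the four). This point is its centre, half-way up on its axis; its own z axis is the cylinder's axis, up when upright. Starts upright on the bench, clear of the others.
- barrel_brass_mid (a point): Loose lens barrel section: an upright round metal cylinder, yellow brass, ribbed, with a glass disc sunk in its upper end. Outside diameter 42 mm, height 28 mm (second narrowest of the four). This point is its centre, half-way up on its axis; its own z axis is the cylinder's axis, up when upright. Starts upright on the bench, clear of the others.
- barrel_blue_mid (a point): Loose lens barrel section: an upright round metal cylinder, blue-painted, ribbed, with a glass disc sunk in its upper end. Outside diameter 32 mm, height 38 mm (narrowest of the four). This point is its centre, half-way up on its axis; its own z axis is the cylinder's axis, up when upright. Starts upright on the bench, clear of the others.
- mark1: Mark in the row of four on the layout board (a fixed flat green board 110 x 430 mm and 6 mm thick): the end on the robot's left (the board's +y end). A printed white circle of 70 mm with a small white cross in its centre; nothing stands proud. The origin is the centre of the circle, on the board's upper face (6 mm above the bench). x is across the row, y along the row; neighbouring marks are 85 mm apart.
- mark2: Mark in the row of four on the layout board (a fixed flat green board 110 x 430 mm and 6 mm thick): second from the robot's left. A printed white circle of 70 mm with a small white cross in its centre; nothing stands proud. The origin is the centre of the circle, on the board's upper face (6 mm above the bench). x is across the row, y along the row; neighbouring marks are 85 mm apart.
- mark3: Mark in the row of four on the layout board (a fixed flat green board 110 x 430 mm and 6 mm thick): second from the robot's right. A printed white circle of 70 mm with a small white cross in its centre; nothing stands proud. The origin is the centre of the circle, on the board's upper face (6 mm above the bench). x is across the row, y along the row; neighbouring marks are 85 mm apart.
- mark4: Mark in the row of four on the layout board (a fixed flat green board 110 x 430 mm and 6 mm thick): the end on the robot's right (the board's -y end). A printed white circle of 70 mm with a small white cross in its centre; nothing stands proud. The origin is the centre of the circle, on the board's upper face (6 mm above the bench). x is across the row, y along the row; neighbouring marks are 85 mm apart.
- strip_orange: Flat printed orange strip, 80 mm across the row and 18 mm along it, on the layout board just past one end of the row of marks, 67.5 mm from the centre of the nearest mark; a grey strip of the same size lies past the other end. Which end is orange changes from start to start. Origin at its centre on the board's upper face.
- can_mid (a point): Bystander: white spray can with a yellow band and a red nozzle standing on the bench to the robot's right, diameter 60 mm, height 150 mm. This point is on its axis, 75 mm up.
Not all that is in view belongs to the job. Leave any purple look-alike of the part that bears barrel_black_mid alone. Leave any red look-alike of the part that bears barrel_blue_mid alone.

How it is judged (in metres and radians):
At the end, for the whole second after the job is handed in: Every barrel section stands upright (within 0.1 rad, right way up) on the board, its axis within 12 mm of the centre of its mark, widest beside the orange strip down to narrowest at the other end, all released and at rest (((horizontal distance between strip_orange and mark1 below 0.1 m and horizontal distance between barrel_black_mid and mark1 below 0.012 m and horizontal distance between barrel_silver_mid and mark2 below 0.012 m and horizontal distance between barrel_brass_mid and mark3 below 0.012 m and horizontal distance between barrel_blue_mid and mark4 below 0.012 m) or (horizontal distance between strip_orange and mark4 below 0.1 m and horizontal distance between barrel_black_mid and mark4 below 0.012 m and horizontal distance between barrel_silver_mid and mark3 below 0.012 m and horizontal distance between barrel_brass_mid and mark2 below 0.012 m and horizontal distance between barrel_blue_mid and mark1 below 0.012 m)) and angle between each of barrel_black_mid, barrel_silver_mid, barrel_brass_mid, barrel_blue_mid's own z axis and vertical below 0.1 rad and height (world z) of barrel_black_mid between 0.017 and 0.025 m and linear speed of each of barrel_black, barrel_silver, barrel_brass, barrel_blue below 0.01 m/s and height (world z) of barrel_silver_mid between 0.024 and 0.032 m and height (world z) of barrel_brass_mid between 0.016 and 0.024 m and height (world z) of barrel_blue_mid between 0.021 and 0.029 m); the robot touches nothing.
It fails at once if the spray can is moved more than 30 mm or knocked over (distance of can_mid from where it was at the start of the episode above 0.03 m or angle between can_mid's own z axis and vertical above 0.5 rad).
It also fails if it takes over 96 s, if anything falls off the work surface, if the arm or the gripper's body presses on something with over 40 N, if the wrist force passes 120 N, or if a joint passes its speed limit or range.

### The arm

A 6-joint arm with a two-finger parallel gripper is mounted at the origin on the work surface. World frame = base frame: x ahead of the robot, y to its left, z up, the work surface at z = 0. Lengths are in mm, angles in rad, forces in N, time in s.
With the tool pointing down it reaches from about 400 to 925 mm from the base axis. Payload 12.5 kg.
Tool frame: the origin (TCP) lies on the centre line of the jaws, within the pads' length; the fingertips stand 25 mm ahead of it and the grasp point (between the pads) lies 6 mm ahead of it (env.tip_extent is the distance from the TCP to the fingertips, in mm); x points along the fingers, z is the direction in which the jaws open and shut, and the axes are right-handed (so a half turn about x gives the same grasp; the last joint's range is limited). The gripper opens to 95 mm and grips with 3 to 60 N. Pads are 20 mm wide; open, the fingers measure 119 mm over their backs; the gripper's body (75 mm by 180 mm) begins 59 mm behind the grasp point.
Start: joints at [1.048, 0.491, 1.559, -0, 1.092, -0.106], TCP at [253.008, 571.516, 239.661] pointing down, gripper open.
Joint ranges: [-3.1, 3.1], [-0.84, 2.19], [0.05, 2.79], [-1.13, 4.28], [0.06, 2.93], [-2.69, 2.69]. Speed limits (rad/s): [2.22, 2.22, 2.79, 3.14, 3.14, 3.14].

### API

Orientations are given as [roll, pitch, yaw] about the fixed x, y, z axes, in that order (R = Rz(yaw) Ry(pitch) Rx(roll)).
In Python, from cell import env gives the robot as it stands.
- The arm moves only by the tool step_arm, never from a script. Its argument "rows" is a list of rows, each a list of 6 numbers: the shift along the tool's x, y, z in mm, then the turn, a rotation vector about the tool's x, y, z in rad. In form: [[x, y, z, wx, wy, wz], ...]. A call has 1 to 8 rows; each row shifts and turns the pose as measured when the row begins, along the tool's axes as they then stand; what a row does not reach is not made up. A row lasts 1/8 s, in which the tool goes at most 62.5 mm and 10.7 degrees, less where a joint would pass 70% of its speed; a pose out of reach is approached as far as the arm can. A call is refused whole if a number of a shift passes 62.5 or a number of a turn 0.188, either way. A call with a gripper value outside its range is refused whole. "grip" is the finger opening in mm, from 0 to 95.1, set as the call begins (left out, the last holds). The fingers move at their own pace and stop on an object; the grip force is fixed at half the most. Time passes only in rows, so rows that do not move let the fingers close. It gives the time, the measured TCP pose, the force and the opening at its end, in the units of the state.
- env.state(): the state, without advancing time (a new reading comes with each control period).
- env.read_camera(name): name is "side" or "top"; returns the picture (420x560x3 uint8, red, green, blue); there is no depth.
- env.get_calibration(name): a dict with "fx", "fy", "cx", "cy" (pixels), "pose" (4x4, takes a point from camera to world coordinates). Camera axes: x right, y down, z forward; pixel columns grow to the right and rows downward; lengths in mm; the calibration is good to about 2 mm. A picture is of the moment at which its call begins. get_calibration takes no time and is no camera call.
- env.job_done(): hands the job in, once; it reports no verdict.
The state is a dict: "t": time; "joints": joint angles; "qvel": joint speeds; "tau": joint torques, N m; "eef_pos": TCP position; "tcp_rot": TCP orientation; "ft_force": force on the tool from outside, world axes, zero at the start; "moment": the same for the moment, N m; "opening": opening from 0.0 (shut) to 1.0 (fully open).
Only numpy, scipy, OpenCV 4.12 (cv2) and the standard library are available. Lean on these libraries where they do the work, as an engineer would, in place of code of your own. Each camera call takes 0.05 s, during which the arm holds its last target.

## Working session

There is one attempt and no reset: what is moved stays moved. The work goes in short steps, Python scripts to look and compute and a tool call to move; the robot and the scene stay as the last step left them, time stands still between calls to the robot, and variables do not carry over. Pictures are saved under pics/ and viewed, and the job is handed in when it is done.

Besides the shell and the picture viewer there is one more tool, called by a JSON object that holds its "name" and its "arguments". step_arm: Moves the arm, as the interface text tells. Its arguments: {"type":"object","properties":{"rows":{"type":"array","items":{"type":"array","items":{"type":"number"}}},"grip":{"type":"number"}},"required":["rows"]}

```bash
mkdir -p pics; ls; python3 - <<'E'
from cell import env
import cv2
print(env.state())
for n in("top","side"):
    im=env.read_camera(n); cv2.imwrite(f"pics/{n}0.png",im[:,:,::-1]); print(n,env.get_calibration(n))
E
```

```text
pics
{'t': 0.0, 'joints': array([ 1.04839021e+00,  4.91554903e-01,  1.55946347e+00,  4.30718252e-05,
        1.09167325e+00, -1.05574356e-01]), 'qvel': array([ 0.00123211,  0.00108847,  0.00147344, -0.00031906,  0.00013103,
       -0.00153433]), 'tau': array([-6.23500637e-04, -6.12625122e+01, -2.58183521e+01,  6.92400662e-02,
        4.82576201e-02, -1.35636601e-04]), 'eef_pos': array([252.88868921, 571.31683131, 239.05979185]), 'tcp_rot': array([ 3.00127259,  1.56969669, -2.12796802]), 'ft_force': array([0.06221196, 0.01445277, 0.41700933]), 'moment': array([ 0.0168908 , -0.00538049, -0.01137933]), 'opening': 0.9994860868503932}
top {'fx': 484.23328145107683, 'fy': 484.23328145107683, 'cx': 281.11887154508975, 'cy': 214.79283372056958, 'pose': array([[ 2.35254078e-02, -9.96462967e-01,  8.06728602e-02,
         4.29269909e+02],
       [-9.99700599e-01, -2.29050842e-02,  8.60631477e-03,
        -1.00041548e+02],
       [-6.72805529e-03, -8.08511738e-02, -9.96703477e-01,
         1.17089591e+03],
       [ 0.00000000e+00,  0.00000000e+00,  0.00000000e+00,
         1.00000000e+00]])}
side {'fx': 488.1963562916601, 'fy': 488.1963562916601, 'cx': 286.55602345492576, 'cy': 216.34587411089214, 'pose': array([[ 9.03794561e-01, -2.76672992e-01,  3.26507959e-01,
         1.19141127e+02],
       [-4.27329005e-01, -5.41787991e-01,  7.23778760e-01,
        -9.30369109e+02],
       [-2.33519439e-02, -7.93673628e-01, -6.07895434e-01,
         7.56502290e+02],
       [ 0.00000000e+00,  0.00000000e+00,  0.00000000e+00,
         1.00000000e+00]])}
```

View pics/top0.png

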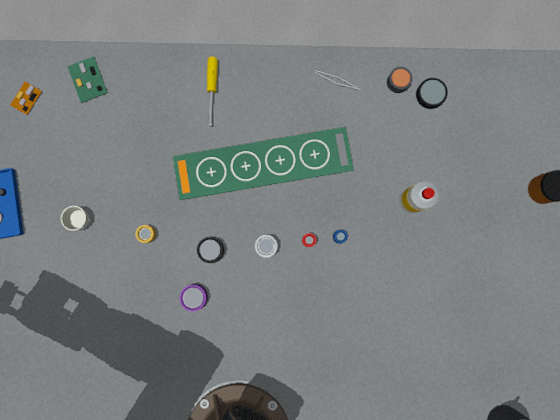

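View pics/side0.png

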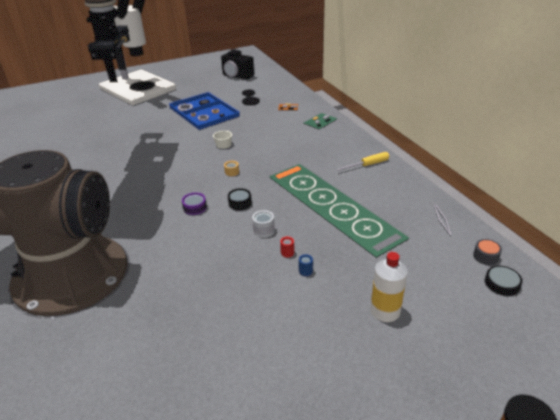

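The top view shows the orange strip at (183,177), at the +y end, so mark1 takes black. From there the order is silver to mark2, brass to mark3 and blue to mark4.

Candidates (top pixels):
- **Black:** (210,250) is the match. The others are the purple ring (194,297), the big black-rim disc (432,93) and the mug (548,187).
- **Silver:** (266,246), as opposed to the white cup (75,217).
- **Brass:** (145,233), as opposed to the orange-topped piece (400,79).
- **Blue:** (340,236), as opposed to the red look-alike (309,240).

Next I'll measure these and check close crops.

```bash
cat > h.py <<'E'
import numpy as np, cv2
from cell import env
def ray(n,uv,z):
    c=env.get_calibration(n);P=c["pose"]
    d=P[:3,:3]@np.array([(uv[0]-c["cx"])/c["fx"],(uv[1]-c["cy"])/c["fy"],1.])
    o=P[:3,3];return o+d*(z-o[2])/d[2]
def proj(n,p):
    c=env.get_calibration(n);P=c["pose"];q=P[:3,:3].T@(np.array(p)-P[:3,3])
    return np.array([c["fx"]*q[0]/q[2]+c["cx"],c["fy"]*q[1]/q[2]+c["cy"]])
E
python3 - <<'E'
from h import *
im=cv2.imread("pics/top0.png")
a=cv2.resize(im[120:320,120:360],None,fx=3.3,fy=3,interpolation=cv2.INTER_CUBIC)
cv2.imwrite("pics/crop0.png",cv2.resize(im[125:315,120:360],None,fx=3.1,fy=3.1,interpolation=cv2.INTER_CUBIC))
s=cv2.imread("pics/side0.png")
cv2.imwrite("pics/crop1.png",cv2.resize(s[130:320,170:420],None,fx=3.1,fy=3.1,interpolation=cv2.INTER_CUBIC))
E
```

```text
(no output)
```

View pics/crop0.png

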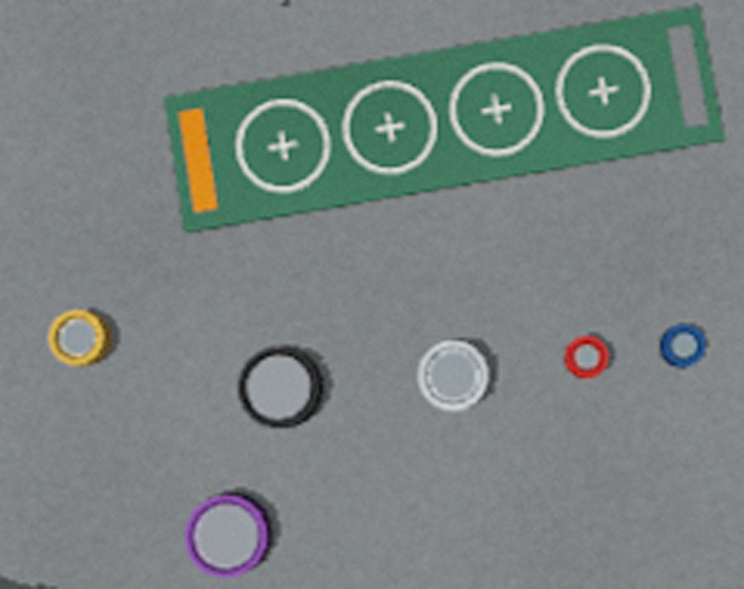

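View pics/crop1.png

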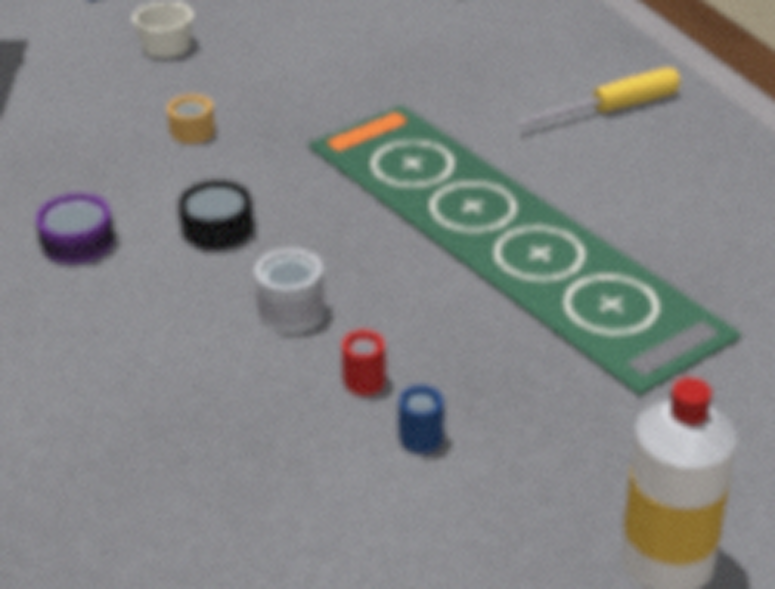

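The crops confirm the four barrels by colour, with the red and purple look-alikes separate from them. Now the positions.

```bash
cat >> h.py <<'E'
H=dict(black=30,silver=44,brass=28,blue=38); D=dict(black=62,silver=52,brass=42,blue=32)
def hsvmask(im,name):
    b=cv2.cvtColor(im,cv2.COLOR_BGR2HSV);h,s,v=[b[...,i].astype(int) for i in range(3)]
    return {"blue":(h>95)&(h<125)&(s>110)&(v>60),"brass":(h>12)&(h<30)&(s>90)&(v>120),
      "black":(v<62),"silver":(v>185)&(s<40),"marks":(v>165)&(s<60)}[name].astype(np.uint8)*255
def blobs(m,lo=15):
    out=[]
    for c in cv2.findContours(m,cv2.RETR_EXTERNAL,cv2.CHAIN_APPROX_NONE)[0]:
        if len(c)>=lo:
            (u,v),r=cv2.minEnclosingCircle(c); x,y,w,hh=cv2.boundingRect(c)
            out.append((x+(w-1)/2,y+(hh-1)/2,w,hh,cv2.contourArea(c)))
    return out
E
python3 - <<'E'
from h import *
for cam,px in(("top",dict(black=(210,250),silver=(266,246),brass=(145,233),blue=(340,236))),("side",dict(black=(240,198),silver=(263,222),brass=(232,167),blue=(306,264)))):
    im=cv2.imread(f"pics/{cam}0.png")
    for n,(u,v) in px.items():
        R=26
        m=hsvmask(im,n);k=np.zeros_like(m);k[v-R:v+R,u-R:u+R]=1
        for b in blobs(m*k): print(cam,n,np.round(b,1),np.round(ray(cam,b[:2],H[n] if cam=="top" else H[n]/2),1), "mm",np.round((b[2])*(1171-H[n])/484,1))
im=cv2.imread("pics/top0.png")
m=hsvmask(im,"marks");k=np.zeros_like(m);k[125:200,190:335]=1
for b in blobs(m*k,30): print(np.round(b,1),np.round(ray("top",b[:2],6),1))
im=cv2.imread("pics/side0.png")
m=hsvmask(im,"marks");k=np.zeros_like(m);k[170:245,285:390]=1
for b in blobs(m*k,30): print("side",np.round(b,1),np.round(ray("side",b[:2],6),1))
for n,u,v,z in(("red",309,240,38),("purple",194,297,30),("cup",75,217,40),("can",428,194,150)): print(n,np.round(ray("top",(u,v),z)))
print(env.state()["tcp_rot"])
E
```

```text
top black [210.5 249.5  28.   26.  514. ] [435.9  74.   30. ] mm 66.0
top silver [265.5 245.5  22.   22.  348. ] [448.1 -55.7  44. ] mm 51.2
top brass [144.5 233.5  18.   18.  234. ] [470.  231.8  28. ] mm 42.5
top blue [340.  236.5  15.   14.  136. ] [ 473.2 -229.    38. ] mm 35.1
side black [240.  199.5  23.   20.  171. ] [439.5  73.9  15. ] mm 54.2
side brass [231. 168.  15.  15. 154.] [473.1 234.3  14. ] mm 35.4
side blue [305. 265.  13.  21. 205.] [ 476.3 -229.6   19. ] mm 30.4
[210.5 171.5  30.   30.  673.5] [625.3  84.3   6. ]
[245.5 165.5  30.   30.  670. ] [ 6.419e+02 -4.000e-01  6.000e+00]
[279.5 159.5  30.   30.  668.5] [658.6 -82.9   6. ]
[314. 154.  31.  29. 670.] [ 674.  -166.6    6. ]
side [367.  227.5  31.   20.   62. ] [ 678.1 -166.6    6. ]
side [352.5 212.   12.   15.   19.5] [679.6 -96.7   6. ]
side [333.5 211.   10.   15.   19.5] [638.8 -71.1   6. ]
side [312.  196.    7.   13.   11.5] [620.9  13.    6. ]
red [ 463. -157.   38.]
purple [324. 109.  30.]
cup [504. 394.  40.]
can [ 563. -401.  150.]
[ 3.02503016  1.56981163 -2.10413026]
```

```bash
cat >> h.py <<'E'
from scipy.spatial.transform import Rotation as Ro
M={1:(625.4,84.1),2:(641.8,0.),3:(658.3,-83.),4:(674.2,-166.5)}
B=dict(black=(436.5,74.),silver=(448.,-55.7),brass=(470.,232),blue=(474,-229.))
jz=np.array([M[1][1]-M[4][1],M[4][0]-M[1][0],0]);jz/=np.linalg.norm(jz)
def rot():
    return Ro.from_euler("xyz",env.state()["tcp_rot"])
def go(x,y,z,sgn=None,tz=None):
    "z is the grasp point height"
    s=env.state();R=rot().as_matrix()
    t=jz if tz is None else np.array(tz)
    if R[:,2]@t<0:t=-t
    X=np.array([0,0,-1.]);T=np.c_[X,np.cross(t,X),t]
    d=np.array([x,y,z+6])-s["eef_pos"]
    print("t",round(s["t"],2),"eef",s["eef_pos"].round(1),"toolz",R[:,2].round(3),"open",round(s["opening"]*95.1,1),"f",s["ft_force"].round(1))
    print("tool shift (current)",(R.T@d).round(1),"(target axes)",(T.T@d).round(1),"rotvec",Ro.from_matrix(R.T@T).as_rotvec().round(3))
E
python3 - <<'E'
from h import *
print(jz,rot().as_matrix().round(3)); go(*B["black"],150)
E
```

```text
[0.98156235 0.19114223 0.        ] [[-0.001 -0.914  0.405]
 [-0.001  0.405  0.914]
 [-1.     0.    -0.001]]
t 0.1 eef [252.9 571.3 239.1] toolz [ 0.405  0.914 -0.001] open 95.2 f [ 0.3 -0.  -0.1]
tool shift (current) [  83.5 -369.2 -380.4] (target axes) [  83.1 -523.3   85.2] rotvec [ 0.962 -0.001  0.   ]
```

{"name": "step_arm", "arguments": {"rows": [[5, -45, 0, 0.16, 0, 0], [5, -45, 0, 0.16, 0, 0], [5, -45, 0, 0.16, 0, 0], [5, -45, 0, 0.16, 0, 0], [5, -45, 0, 0.16, 0, 0], [5, -45, 0, 0.16, 0, 0]], "grip": 95}}

```text
t: 0.85
eef_pos: [432.1, 376.8, 206.2]
tcp_rot: [-2.534, 1.567, -2.365]
ft_force: [0.4, -0.2, 0.7]
opening: 0.998
```

```bash
python3 - <<'E'
from h import *
go(*B["brass"],100)
E
```

```text
t 0.85 eef [432.1 376.8 206.2] toolz [ 0.986  0.168 -0.003] open 94.9 f [ 0.4 -0.2  0.7]
tool shift (current) [ 100.4 -148.9   13.3] (target axes) [ 100.2 -149.4    9.5] rotvec [-0.023 -0.003  0.002]
```

{"name": "step_arm", "arguments": {"rows": [[25, -37, 3, -0.023, -0.003, 0.002], [25, -37, 3, 0, 0, 0], [25, -37, 3, 0, 0, 0], [25, -38, 1, 0, 0, 0], [0, 0, 0, 0, 0, 0]]}}

```text
t: 1.48
eef_pos: [470.5, 225.0, 102.7]
tcp_rot: [2.762, 1.57, 2.948]
ft_force: [0.3, 0.0, 1.0]
opening: 0.999
```

```bash
python3 - <<'E'
from h import *
go(*B["brass"],17)
for c in("top","side"):
    im=env.read_camera(c)[:,:,::-1]; cv2.imwrite(f"pics/{c}1.png",im)
E
```

```text
t 1.48 eef [470.5 225.  102.7] toolz [ 0.983  0.185 -0.001] open 95.0 f [0.3 0.  1. ]
tool shift (current) [79.7  6.9  0.8] (target axes) [79.7  6.9  0.8] rotvec [-0.006 -0.001 -0.   ]
```

View pics/side1.png

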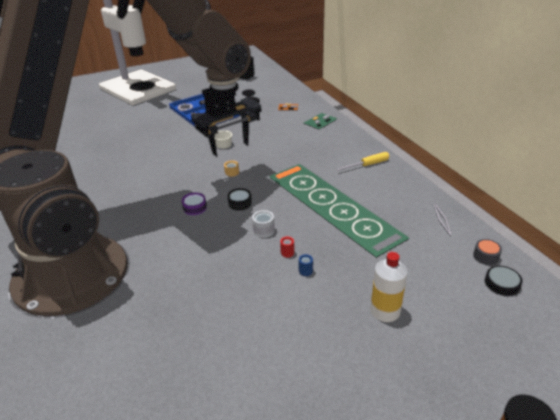

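View pics/top1.png

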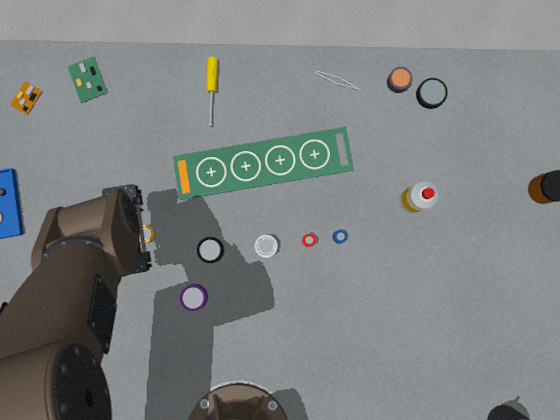

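The side view shows the open fingers astride the brass barrel, with tips near (214,152) and (247,142). I'll check that against the projection.

```bash
python3 - <<'E'
from h import *
e=np.array([470.5,225,77.7])
for s in(-48,48): print(proj("side",e+s*np.array([.983,.185,0])))
go(*B["brass"],17)
im=cv2.imread("pics/side1.png");cv2.imwrite("pics/c2.png",cv2.resize(im[80:200,180:300],None,fx=5,fy=5,interpolation=cv2.INTER_CUBIC))
E
```

```text
[214.0902924  155.74214534]
[243.75415967 145.06130715]
t 1.57 eef [471.  227.2 104.2] toolz [0.982 0.187 0.002] open 94.8 f [ 0.7  0.5 -0.7]
tool shift (current) [81.3  4.9 -0.3] (target axes) [81.2  5.  -0.1] rotvec [-0.004  0.002 -0.001]
```

View pics/c2.png

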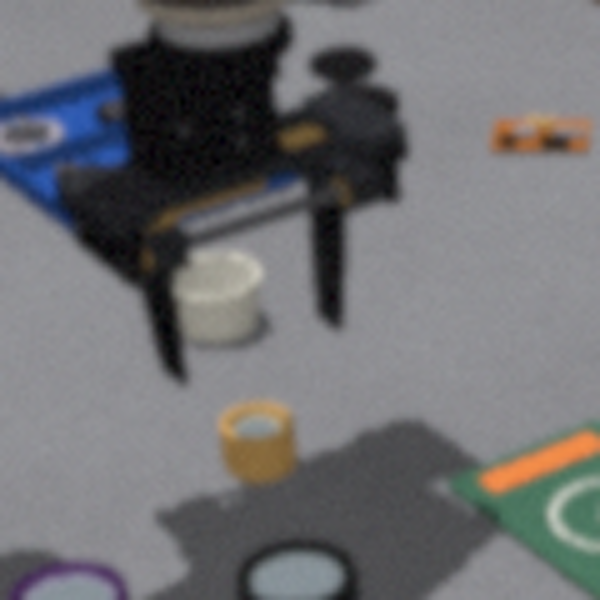

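{"name": "step_arm", "arguments": {"rows": [[20, 5, 0, 0, 0, 0], [20, 0, 0, 0, 0, 0], [20, 0, 0, 0, 0, 0], [10, 0, 0, 0, 0, 0], [0, 0, 0, 0, 0, 0]]}}

```text
t: 2.2
eef_pos: [471.5, 238.3, 36.4]
tcp_rot: [0.23, 1.56, 0.424]
ft_force: [0.1, -0.1, 0.0]
opening: 1.003
```

```bash
python3 - <<'E'
from h import *
go(*B["brass"],22)
E
```

```text
t 2.2 eef [471.5 238.3  36.4] toolz [0.981 0.193 0.01 ] open 95.3 f [ 0.1 -0.1  0. ]
tool shift (current) [ 8.3 -6.  -2.8] (target axes) [ 8.4 -5.9 -2.7] rotvec [ 0.002  0.01  -0.002]
```

{"name": "step_arm", "arguments": {"rows": [[0, 0, 0, 0, 0, 0], [0, 0, 0, 0, 0, 0], [0, 0, 0, 0, 0, 0]]}}

```text
t: 2.58
eef_pos: [472.1, 239.1, 38.2]
tcp_rot: [0.214, 1.557, 0.408]
ft_force: [0.5, 0.5, -0.2]
opening: 0.996
```

```bash
python3 - <<'E'
from h import *
go(*B["brass"],22); env.read_camera("side");go(*B["brass"],22);env.read_camera("side");go(*B["brass"],22)
E
```

```text
t 2.58 eef [472.1 239.1  38.2] toolz [0.981 0.194 0.013] open 94.7 f [ 0.5  0.5 -0.2]
tool shift (current) [10.1 -6.5 -3.6] (target axes) [10.2 -6.5 -3.5] rotvec [ 0.002  0.013 -0.003]
t 2.62 eef [472.1 239.   38.2] toolz [0.981 0.193 0.013] open 95.3 f [ 0.3 -0.2  1.1]
tool shift (current) [10.1 -6.5 -3.6] (target axes) [10.2 -6.5 -3.4] rotvec [ 0.002  0.013 -0.003]
t 2.67 eef [472.1 239.   38. ] toolz [0.981 0.194 0.013] open 95.0 f [-0.3 -0.4 -0.7]
tool shift (current) [10.  -6.5 -3.5] (target axes) [10.  -6.5 -3.4] rotvec [ 0.002  0.013 -0.003]
```

{"name": "step_arm", "arguments": {"rows": [[3, -6, -3, 0.002, 0.013, -0.003], [0, 0, 0, 0, 0, 0], [6, 0, 0, 0, 0, 0], [0, 0, 0, 0, 0, 0]]}}

```text
t: 3.18
eef_pos: [470.2, 231.8, 28.3]
tcp_rot: [-2.829, 1.57, -2.637]
ft_force: [0.2, 0.2, -0.3]
opening: 0.999
```

```bash
python3 - <<'E'
from h import *
go(*B["brass"],22)
im=env.read_camera("side")[:,:,::-1]
cv2.imwrite("pics/c3.png",cv2.resize(im[80:200,180:300],None,fx=5,fy=5,interpolation=cv2.INTER_CUBIC))
E
```

```text
t 3.17 eef [470.2 231.8  28.3] toolz [ 0.982  0.191 -0.001] open 95.0 f [ 0.2  0.2 -0.3]
tool shift (current) [ 0.3  0.2 -0.2] (target axes) [ 0.3  0.2 -0.2] rotvec [-0.    -0.001  0.   ]
```

View pics/c3.png

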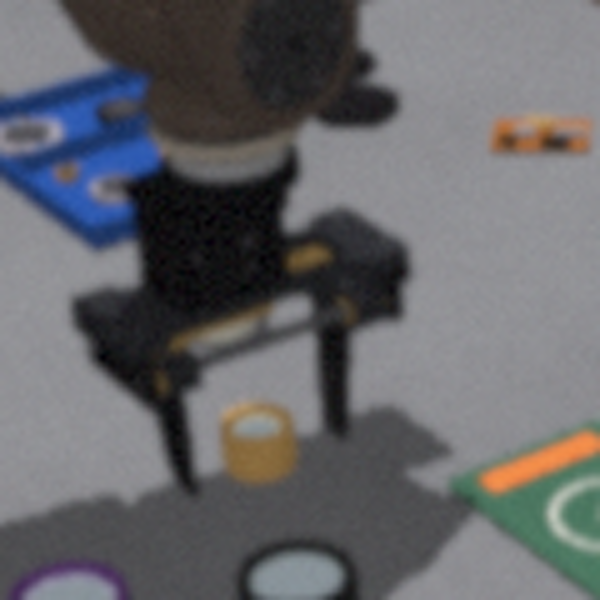

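The barrel sits between the fingers, so I'll close.

{"name": "step_arm", "arguments": {"rows": [[0, 0, 0, 0, 0, 0], [0, 0, 0, 0, 0, 0], [0, 0, 0, 0, 0, 0], [0, 0, 0, 0, 0, 0], [0, 0, 0, 0, 0, 0], [0, 0, 0, 0, 0, 0]], "grip": 0}}

```text
t: 3.98
eef_pos: [470.4, 232.0, 28.7]
tcp_rot: [-2.597, 1.57, -2.405]
ft_force: [-0.2, 0.1, -0.0]
opening: 0.433
```

{"name": "step_arm", "arguments": {"rows": [[-5, 0, 0, 0, 0, 0], [-15, 0, 0, 0, 0, 0], [-30, 0, 0, 0, 0, 0], [-30, 0, 0, 0, 0, 0], [0, 0, 0, 0, 0, 0]]}}

```text
t: 4.6
eef_pos: [470.4, 232.1, 113.8]
tcp_rot: [-0.844, 1.571, -0.651]
ft_force: [0.1, -0.5, -1.2]
opening: 0.436
```

```bash
python3 - <<'E'
from h import *
go(*M[3],100)
im=env.read_camera("side")[:,:,::-1]
cv2.imwrite("pics/c4.png",cv2.resize(im[80:200,180:300],None,fx=5,fy=5,interpolation=cv2.INTER_CUBIC))
E
```

```text
t 4.6 eef [470.4 232.1 113.8] toolz [0.982 0.191 0.   ] open 41.4 f [ 0.1 -0.5 -1.2]
tool shift (current) [   7.9 -345.2  124.2] (target axes) [   7.8 -345.2  124.2] rotvec [0. 0. 0.]
```

View pics/c4.png

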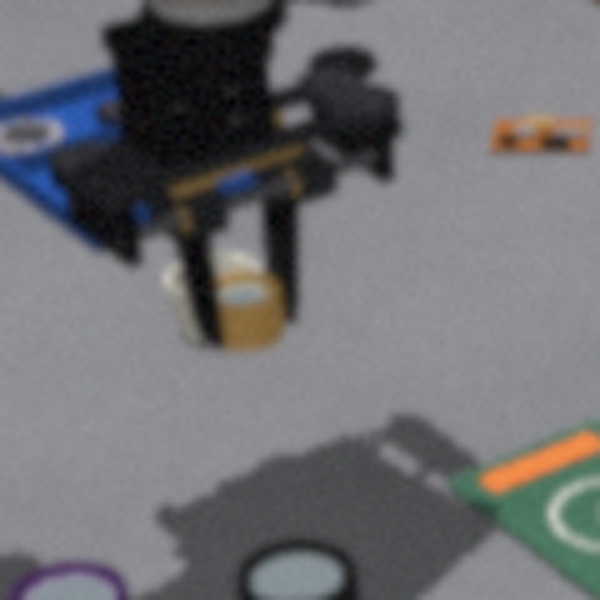

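Brass is held, with the opening at 41 mm against its 42 mm diameter. Moving over mark3.

{"name": "step_arm", "arguments": {"rows": [[0, -43, 15, 0, 0, 0], [0, -43, 15, 0, 0, 0], [0, -43, 16, 0, 0, 0], [0, -43, 16, 0, 0, 0], [0, -43, 16, 0, 0, 0], [0, -43, 16, 0, 0, 0], [0, -43, 15, 0, 0, 0], [0, -40, 15, 0, 0, 0]]}}

```text
t: 5.65
eef_pos: [658.4, -86.3, 105.0]
tcp_rot: [2.93, 1.558, 3.127]
ft_force: [-0.4, 0.7, -0.9]
opening: 0.438
```

{"name": "step_arm", "arguments": {"rows": [[0, 0, 0, 0, 0, 0], [0, 0, 0, 0, 0, 0]]}}

```text
t: 5.9
eef_pos: [658.0, -88.3, 102.4]
tcp_rot: [2.889, 1.555, 3.083]
ft_force: [-0.1, 0.3, -2.2]
opening: 0.438
```

```bash
python3 - <<'E'
from h import *
go(*M[3],29)
E
```

```text
t 5.9 eef [658.  -88.3 102.4] toolz [ 0.981  0.193 -0.015] open 41.7 f [-0.1  0.3 -2.2]
tool shift (current) [67.3  4.9  2.3] (target axes) [67.4  5.2  1.3] rotvec [ 0.002 -0.015 -0.004]
```

{"name": "step_arm", "arguments": {"rows": [[20, 5, 2, 0.002, -0.015, -0.004], [20, 0, 0, 0, 0, 0], [15, 0, 0, 0, 0, 0], [0, 0, 0, 0, 0, 0], [0, 0, 0, 0, 0, 0]]}}

```text
t: 6.52
eef_pos: [656.8, -78.4, 45.7]
tcp_rot: [2.634, 1.569, 2.831]
ft_force: [0.6, -0.8, -0.7]
opening: 0.436
```

```bash
python3 - <<'E'
from h import *
go(*M[3],29)
E
```

```text
t 6.53 eef [656.8 -78.4  45.7] toolz [ 0.981  0.195 -0.001] open 41.5 f [ 0.6 -0.8 -0.7]
tool shift (current) [10.7 -4.8  0.5] (target axes) [10.7 -4.8  0.5] rotvec [ 0.004 -0.001 -0.001]
```

{"name": "step_arm", "arguments": {"rows": [[2, -5, 0.5, 0.003, 0, 0], [0, 0, 0, 0, 0, 0], [8, 0, 0, 0, 0, 0], [0, 0, 0, 0, 0, 0]]}}

```text
t: 7.02
eef_pos: [658.9, -83.9, 36.5]
tcp_rot: [-0.146, 1.57, 0.047]
ft_force: [0.7, -0.3, -1.1]
opening: 0.435
```

```bash
python3 - <<'E'
from h import *
go(*M[3],28)
E
```

```text
t 7.03 eef [658.9 -83.9  36.5] toolz [0.982 0.191 0.001] open 41.4 f [ 0.7 -0.3 -1.1]
tool shift (current) [ 2.5  1.  -0.5] (target axes) [ 2.5  1.  -0.5] rotvec [0.    0.001 0.   ]
```

{"name": "step_arm", "arguments": {"rows": [[2, 0.5, 0, 0, 0, 0], [0, 0, 0, 0, 0, 0], [0, 0, 0, 0, 0, 0]]}}

```text
t: 7.4
eef_pos: [659.1, -83.4, 34.7]
tcp_rot: [-0.386, 1.57, -0.193]
ft_force: [-0.5, 0.6, 0.1]
opening: 0.438
```

{"name": "step_arm", "arguments": {"rows": [[0, 0, 0, 0, 0, 0], [0, 0, 0, 0, 0, 0], [0, 0, 0, 0, 0, 0], [0, 0, 0, 0, 0, 0]], "grip": 95}}

```text
t: 7.9
eef_pos: [659.1, -83.3, 34.7]
tcp_rot: [-0.299, 1.57, -0.106]
ft_force: [0.2, 0.2, 0.4]
opening: 0.802
```

{"name": "step_arm", "arguments": {"rows": [[-10, 0, 0, 0, 0, 0], [-25, 0, 0, 0, 0, 0], [-35, 0, 0, 0, 0, 0], [0, 0, 0, 0, 0, 0], [0, 0, 0, 0, 0, 0]]}}

```text
t: 8.52
eef_pos: [658.9, -83.3, 108.2]
tcp_rot: [-0.301, 1.569, -0.108]
ft_force: [0.0, 0.3, 0.1]
opening: 0.999
```

```bash
python3 - <<'E'
from h import *
go(*B["blue"],90)
im=env.read_camera("side")[:,:,::-1]
cv2.imwrite("pics/c5.png",cv2.resize(im[100:300,240:440],None,fx=3,fy=3,interpolation=cv2.INTER_CUBIC))
E
```

```text
t 8.53 eef [658.9 -83.3 108.2] toolz [0.982 0.191 0.001] open 95.0 f [0.  0.3 0.1]
tool shift (current) [  12.  -107.6 -209.4] (target axes) [  12.2 -107.7 -209.3] rotvec [0.    0.001 0.   ]
```

View pics/c5.png

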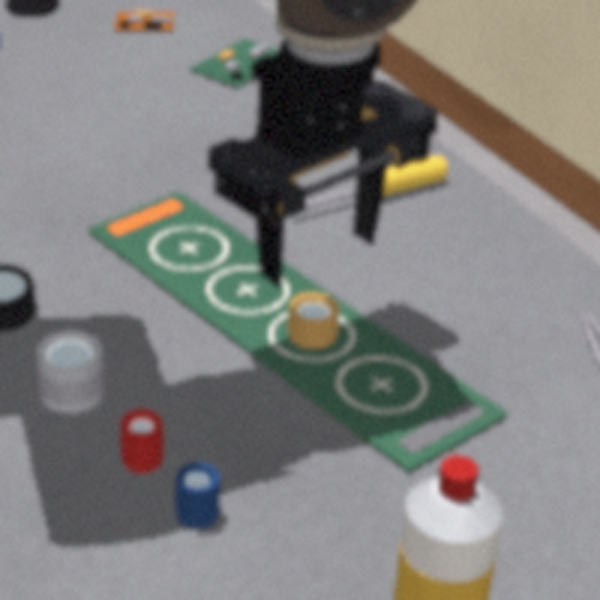

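Brass stands centred on mark3, at crop pixel (313,330). Blue is next.

{"name": "step_arm", "arguments": {"rows": [[0, -18, -35, 0, 0, 0], [0, -18, -35, 0, 0, 0], [0, -18, -35, 0, 0, 0], [2, -18, -35, 0, 0, 0], [3, -18, -35, 0, 0, 0], [3, -18, -34, 0, 0, 0], [0, 0, 0, 0, 0, 0], [0, 0, 0, 0, 0, 0]]}}

```text
t: 9.57
eef_pos: [467.5, -232.0, 94.0]
tcp_rot: [2.377, 1.564, 2.57]
ft_force: [-0.1, -0.2, 0.6]
opening: 0.996
```

```bash
python3 - <<'E'
from h import *
go(*B["blue"],40)
E
```

```text
t 9.57 eef [ 467.5 -232.    94. ] toolz [ 0.981  0.192 -0.005] open 94.7 f [-0.1 -0.2  0.6]
tool shift (current) [48.   1.4  7.2] (target axes) [48.   1.7  6.9] rotvec [ 0.001 -0.005 -0.005]
```

{"name": "step_arm", "arguments": {"rows": [[24, 1, 7, 0, -0.005, -0.005], [22, 0, 0, 0, 0, 0], [0, 0, 0, 0, 0, 0], [0, 0, 0, 0, 0, 0]]}}

```text
t: 10.07
eef_pos: [477.1, -227.6, 47.0]
tcp_rot: [-0.759, 1.57, -0.562]
ft_force: [0.9, -0.0, -0.5]
opening: 0.999
```

```bash
python3 - <<'E'
from h import *
go(*B["blue"],25)
im=env.read_camera("side")[:,:,::-1]
cv2.imwrite("pics/c6.png",cv2.resize(im[180:330,220:370],None,fx=4,fy=4,interpolation=cv2.INTER_CUBIC))
E
```

```text
t 10.07 eef [ 477.1 -227.6   47. ] toolz [0.981 0.196 0.001] open 95.0 f [ 0.9 -0.  -0.5]
tool shift (current) [16.  -0.8 -3.3] (target axes) [16.  -0.8 -3.3] rotvec [0.005 0.001 0.001]
```

View pics/c6.png

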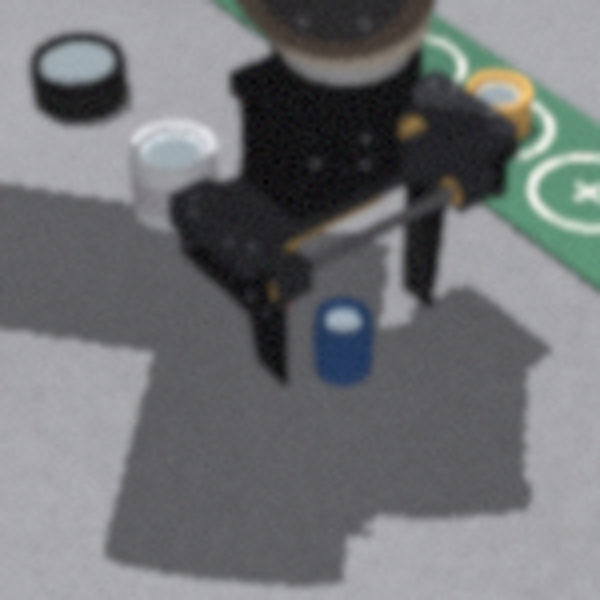

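Blue lies between the tips. I'll descend and close.

{"name": "step_arm", "arguments": {"rows": [[8, 0, -3, 0.004, 0, 0], [7, -1, 0, 0, 0, 0], [0, 0, 0, 0, 0, 0], [0, 0, 0, 0, 0, 0]]}}

```text
t: 10.62
eef_pos: [474.5, -229.6, 32.3]
tcp_rot: [-0.768, 1.568, -0.575]
ft_force: [-0.4, 0.1, 0.0]
opening: 1.0
```

{"name": "step_arm", "arguments": {"rows": [[0, 0, 0, 0, 0, 0], [0, 0, 0, 0, 0, 0], [0, 0, 0, 0, 0, 0], [0, 0, 0, 0, 0, 0], [0, 0, 0, 0, 0, 0], [0, 0, 0, 0, 0, 0], [0, 0, 0, 0, 0, 0]], "grip": 0}}

```text
t: 11.5
eef_pos: [474.7, -229.6, 32.7]
tcp_rot: [-0.754, 1.567, -0.561]
ft_force: [0.5, 0.2, 0.1]
opening: 0.333
```

{"name": "step_arm", "arguments": {"rows": [[-5, 0, 0, 0, 0, 0], [-15, 0, 0, 0, 0, 0], [-30, 0, 0, 0, 0, 0], [-20, 0, 0, 0, 0, 0], [0, 0, 0, 0, 0, 0]]}}

```text
t: 12.12
eef_pos: [474.5, -229.5, 107.5]
tcp_rot: [-0.761, 1.566, -0.569]
ft_force: [-0.0, 1.1, -1.0]
opening: 0.334
```

```bash
python3 - <<'E'
from h import *
go(*M[4],90)
E
```

```text
t 12.12 eef [ 474.5 -229.5  107.5] toolz [0.982 0.191 0.003] open 31.8 f [-0.   1.1 -1. ]
tool shift (current) [ 12.1  23.7 208.1] (target axes) [ 11.5  23.7 208.1] rotvec [0.    0.003 0.003]
```

{"name": "step_arm", "arguments": {"rows": [[0, 4, 35, 0, 0.003, 0.003], [0, 4, 35, 0, 0, 0], [0, 4, 35, 0, 0, 0], [0, 4, 35, 0, 0, 0], [0, 4, 35, 0, 0, 0], [0, 3, 28, 0, 0, 0], [0, 0, 0, 0, 0, 0], [0, 0, 0, 0, 0, 0]]}}

```text
t: 13.12
eef_pos: [672.5, -165.6, 103.3]
tcp_rot: [2.614, 1.565, 2.806]
ft_force: [0.1, -0.2, -0.4]
opening: 0.332
```

```bash
python3 - <<'E'
from h import *
go(*M[4],33)
E
```

```text
t 13.12 eef [ 672.5 -165.6  103.3] toolz [ 0.982  0.19  -0.005] open 31.6 f [ 0.1 -0.2 -0.4]
tool shift (current) [64.2 -1.4  1.8] (target axes) [64.3 -1.2  1.5] rotvec [-0.001 -0.005 -0.003]
```

{"name": "step_arm", "arguments": {"rows": [[20, -1, 1.5, 0, -0.005, -0.003], [20, 0, 0, 0, 0, 0], [12, 0, 0, 0, 0, 0], [0, 0, 0, 0, 0, 0], [0, 0, 0, 0, 0, 0]]}}

```text
t: 13.75
eef_pos: [671.9, -167.6, 49.4]
tcp_rot: [2.837, 1.57, 3.026]
ft_force: [0.1, -0.3, -0.5]
opening: 0.33
```

```bash
python3 - <<'E'
from h import *
go(*M[4],33)
E
```

```text
t 13.75 eef [ 671.9 -167.6   49.4] toolz [ 0.982  0.188 -0.001] open 31.4 f [ 0.1 -0.3 -0.5]
tool shift (current) [10.4  0.6  2.5] (target axes) [10.4  0.6  2.5] rotvec [-0.003 -0.001 -0.   ]
```

{"name": "step_arm", "arguments": {"rows": [[5, 0.5, 2.5, -0.003, 0, 0], [4, 0, 0, 0, 0, 0], [0, 0, 0, 0, 0, 0], [1, 0, 0, 0, 0, 0], [0, 0, 0, 0, 0, 0], [0, 0, 0, 0, 0, 0]]}}

```text
t: 14.5
eef_pos: [675.0, -166.7, 40.2]
tcp_rot: [-0.698, 1.57, -0.505]
ft_force: [0.1, 0.1, -0.9]
opening: 0.334
```

```bash
python3 - <<'E'
from h import *
go(*M[4],33)
E
```

```text
t 14.5 eef [ 675.  -166.7   40.2] toolz [0.981 0.192 0.001] open 31.8 f [ 0.1  0.1 -0.9]
tool shift (current) [ 1.2  0.3 -0.8] (target axes) [ 1.2  0.3 -0.8] rotvec [0.    0.001 0.001]
```

{"name": "step_arm", "arguments": {"rows": [[1.5, 0, 0, 0, 0, 0], [0, 0, 0, 0, 0, 0], [0, 0, 0, 0, 0, 0]]}}

```text
t: 14.88
eef_pos: [675.1, -166.7, 38.7]
tcp_rot: [-0.672, 1.569, -0.479]
ft_force: [-0.0, -0.4, -0.6]
opening: 0.333
```

{"name": "step_arm", "arguments": {"rows": [[0, 0, 0, 0, 0, 0], [0, 0, 0, 0, 0, 0], [0, 0, 0, 0, 0, 0], [0, 0, 0, 0, 0, 0], [0, 0, 0, 0, 0, 0]], "grip": 95}}

```text
t: 15.5
eef_pos: [675.2, -166.7, 38.8]
tcp_rot: [-0.657, 1.569, -0.464]
ft_force: [-1.2, -0.3, -0.4]
opening: 0.804
```

{"name": "step_arm", "arguments": {"rows": [[-10, 0, 0, 0, 0, 0], [-25, 0, 0, 0, 0, 0], [-35, 0, 0, 0, 0, 0], [0, 0, 0, 0, 0, 0], [0, 0, 0, 0, 0, 0]]}}

```text
t: 16.12
eef_pos: [675.0, -166.7, 112.6]
tcp_rot: [-0.627, 1.569, -0.434]
ft_force: [0.3, -0.3, -0.8]
opening: 0.998
```

```bash
python3 - <<'E'
from h import *
go(*B["silver"],90)
im=env.read_camera("side")[:,:,::-1]
cv2.imwrite("pics/c7.png",cv2.resize(im[100:300,240:440],None,fx=3,fy=3,interpolation=cv2.INTER_CUBIC))
E
```

```text
t 16.12 eef [ 675.  -166.7  112.6] toolz [0.982 0.191 0.002] open 94.9 f [ 0.3 -0.3 -0.8]
tool shift (current) [  16.1  152.4 -201.6] (target axes) [  16.6  152.4 -201.6] rotvec [0.    0.002 0.001]
```

View pics/c7.png

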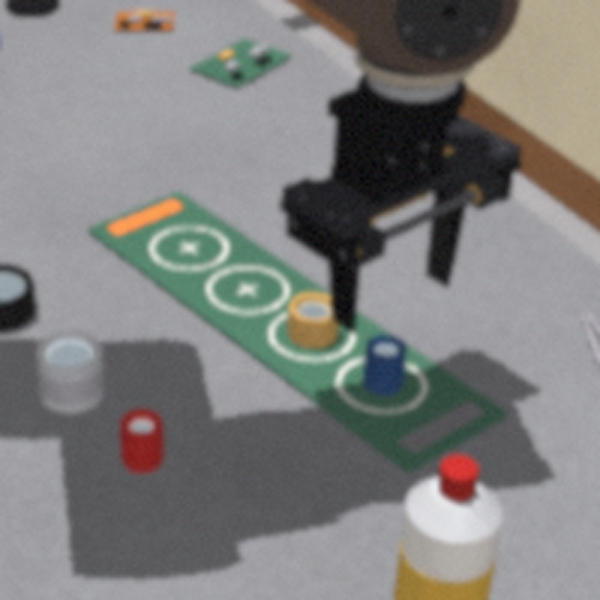

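Blue stands on mark4. Silver is next.

{"name": "step_arm", "arguments": {"rows": [[0, 22, -30, 0, 0.002, 0], [0, 22, -30, 0, 0, 0], [0, 22, -30, 0, 0, 0], [0, 22, -30, 0, 0, 0], [2, 22, -30, 0, 0, 0], [2, 22, -30, 0, 0, 0], [2, 14, -14, 0, 0, 0], [0, 0, 0, 0, 0, 0]]}}

```text
t: 17.18
eef_pos: [447.5, -56.9, 101.6]
tcp_rot: [2.808, 1.562, 3.0]
ft_force: [-0.0, -0.9, 0.1]
opening: 1.0
```

{"name": "step_arm", "arguments": {"rows": [[0, 0, 0, 0, 0, 0]]}}

```text
t: 17.3
eef_pos: [448.4, -57.3, 101.5]
tcp_rot: [2.815, 1.563, 3.007]
ft_force: [-0.4, -0.8, -0.0]
opening: 0.997
```

```bash
python3 - <<'E'
from h import *
go(*B["silver"],70)
im=env.read_camera("side")[:,:,::-1]
E
```

```text
t 17.3 eef [448.4 -57.3 101.5] toolz [ 0.982  0.191 -0.007] open 94.8 f [-0.4 -0.8 -0. ]
tool shift (current) [25.5  1.6  0.1] (target axes) [25.5  1.6 -0. ] rotvec [ 0.    -0.007 -0.003]
```

{"name": "step_arm", "arguments": {"rows": [[20, 1.5, 0, 0, -0.007, -0.003], [20, 0, 0, 0, 0, 0], [10, 0, 0, 0, 0, 0], [0, 0, 0, 0, 0, 0], [0, 0, 0, 0, 0, 0]]}}

```text
t: 17.98
eef_pos: [451.2, -57.6, 50.2]
tcp_rot: [-0.687, 1.568, -0.496]
ft_force: [-0.5, 0.6, -0.4]
opening: 0.997
```

```bash
python3 - <<'E'
from h import *
go(*B["silver"],26)
im=env.read_camera("side")[:,:,::-1]
cv2.imwrite("pics/c8.png",cv2.resize(im[130:280,190:340],None,fx=4,fy=4,interpolation=cv2.INTER_CUBIC))
E
```

```text
t 17.98 eef [451.2 -57.6  50.2] toolz [0.982 0.19  0.002] open 94.8 f [-0.5  0.6 -0.4]
tool shift (current) [18.2  2.5 -2.8] (target axes) [18.2  2.5 -2.8] rotvec [-0.001  0.002  0.002]
```

View pics/c8.png

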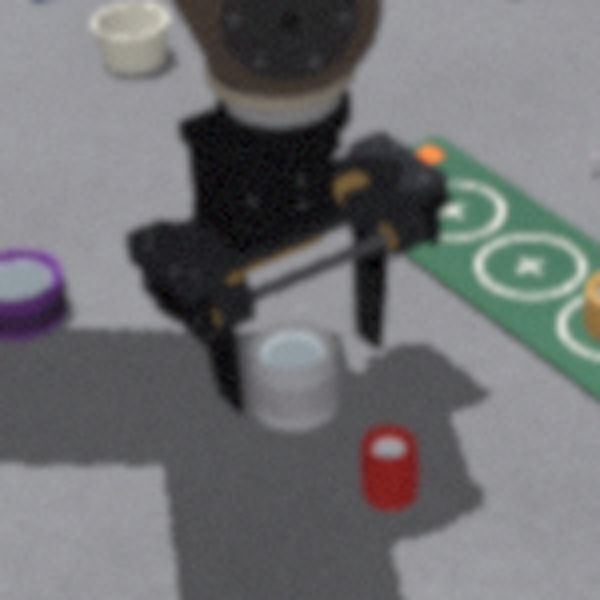

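Silver is between the fingers.

{"name": "step_arm", "arguments": {"rows": [[9, 2.5, -2.8, 0, 0, 0], [8, 0, 0, 0, 0, 0], [0, 0, 0, 0, 0, 0], [0, 0, 0, 0, 0, 0]]}}

```text
t: 18.52
eef_pos: [448.1, -55.6, 32.8]
tcp_rot: [-0.617, 1.567, -0.426]
ft_force: [0.2, -0.3, -0.4]
opening: 1.0
```

{"name": "step_arm", "arguments": {"rows": [[0, 0, 0, 0, 0, 0], [0, 0, 0, 0, 0, 0], [0, 0, 0, 0, 0, 0], [0, 0, 0, 0, 0, 0], [0, 0, 0, 0, 0, 0], [0, 0, 0, 0, 0, 0]], "grip": 0}}

```text
t: 19.27
eef_pos: [448.3, -55.7, 33.2]
tcp_rot: [-0.592, 1.566, -0.401]
ft_force: [0.9, -0.2, -0.9]
opening: 0.542
```

{"name": "step_arm", "arguments": {"rows": [[-5, 0, 0, 0, 0, 0], [-15, 0, 0, 0, 0, 0], [-30, 0, 0, 0, 0, 0], [-20, 0, 0, 0, 0, 0], [0, 0, 0, 0, 0, 0]]}}

```text
t: 19.9
eef_pos: [447.5, -55.4, 105.6]
tcp_rot: [-0.645, 1.567, -0.454]
ft_force: [0.1, 1.1, -1.2]
opening: 0.544
```

```bash
python3 - <<'E'
from h import *
go(*M[2],90)
E
```

```text
t 19.9 eef [447.5 -55.4 105.6] toolz [0.982 0.19  0.003] open 51.7 f [ 0.1  1.1 -1.2]
tool shift (current) [ 10.1  17.5 201.3] (target axes) [  9.6  17.3 201.3] rotvec [-0.001  0.003  0.002]
```

{"name": "step_arm", "arguments": {"rows": [[0, 3, 35, 0, 0.003, 0.002], [0, 3, 35, 0, 0, 0], [0, 3, 35, 0, 0, 0], [0, 3, 35, 0, 0, 0], [0, 3, 35, 0, 0, 0], [0, 2, 24, 0, 0, 0], [0, 0, 0, 0, 0, 0], [0, 0, 0, 0, 0, 0]]}}

```text
t: 20.9
eef_pos: [641.6, 1.0, 96.2]
tcp_rot: [2.843, 1.56, 3.033]
ft_force: [0.5, 0.3, -2.1]
opening: 0.542
```

```bash
python3 - <<'E'
from h import *
go(*M[2],33.2)
E
```

```text
t 20.9 eef [641.6   1.   96.2] toolz [ 0.982  0.189 -0.011] open 51.5 f [ 0.5  0.3 -2.1]
tool shift (current) [57.  -1.2  0.6] (target axes) [57.  -1.1  0. ] rotvec [-0.002 -0.011 -0.003]
```

{"name": "step_arm", "arguments": {"rows": [[20, -1, 0, -0.002, -0.011, -0.003], [18, 0, 0, 0, 0, 0], [8, 0, 0, 0, 0, 0], [0, 0, 0, 0, 0, 0], [0, 0, 0, 0, 0, 0]]}}

```text
t: 21.52
eef_pos: [639.6, -0.8, 48.5]
tcp_rot: [2.615, 1.57, 2.806]
ft_force: [-0.3, 0.8, -1.2]
opening: 0.545
```

```bash
python3 - <<'E'
from h import *
go(*M[2],33.2)
E
```

```text
t 21.52 eef [639.6  -0.8  48.5] toolz [ 0.982  0.19  -0.001] open 51.8 f [-0.3  0.8 -1.2]
tool shift (current) [9.3 0.3 2.3] (target axes) [9.3 0.3 2.3] rotvec [-0.001 -0.001 -0.001]
```

{"name": "step_arm", "arguments": {"rows": [[5, 0.3, 2.3, 0, 0, 0], [3, 0, 0, 0, 0, 0], [0, 0, 0, 0, 0, 0], [0, 0, 0, 0, 0, 0]]}}

```text
t: 22.02
eef_pos: [642.5, 0.1, 41.0]
tcp_rot: [0.259, 1.57, 0.45]
ft_force: [-0.1, -0.4, -1.5]
opening: 0.545
```

```bash
python3 - <<'E'
from h import *
go(*M[2],33.2)
E
```

```text
t 22.02 eef [6.425e+02 1.000e-01 4.100e+01] toolz [0.982 0.19  0.001] open 51.9 f [-0.1 -0.4 -1.5]
tool shift (current) [ 1.8  0.1 -0.7] (target axes) [ 1.8  0.1 -0.7] rotvec [-0.001  0.001 -0.   ]
```

{"name": "step_arm", "arguments": {"rows": [[1.8, 0, 0, 0, 0, 0], [0, 0, 0, 0, 0, 0], [0, 0, 0, 0, 0, 0]]}}

```text
t: 22.4
eef_pos: [642.6, 0.1, 39.3]
tcp_rot: [0.033, 1.57, 0.225]
ft_force: [0.3, 0.2, -1.8]
opening: 0.541
```

{"name": "step_arm", "arguments": {"rows": [[0, 0, 0, 0, 0, 0], [0, 0, 0, 0, 0, 0], [0, 0, 0, 0, 0, 0], [0, 0, 0, 0, 0, 0], [0, 0, 0, 0, 0, 0]], "grip": 95}}

```text
t: 23.02
eef_pos: [642.9, -0.0, 39.6]
tcp_rot: [-0.122, 1.569, 0.07]
ft_force: [0.1, -0.3, 0.3]
opening: 0.978
```

{"name": "step_arm", "arguments": {"rows": [[-10, 0, 0, 0, 0, 0], [-25, 0, 0, 0, 0, 0], [-35, 0, 0, 0, 0, 0], [0, 0, 0, 0, 0, 0], [0, 0, 0, 0, 0, 0]]}}

```text
t: 23.65
eef_pos: [642.6, 0.0, 113.3]
tcp_rot: [-0.137, 1.569, 0.054]
ft_force: [-0.6, -0.2, 0.9]
opening: 0.998
```

```bash
python3 - <<'E'
from h import *
go(*B["black"],90)
im=env.read_camera("side")[:,:,::-1]
cv2.imwrite("pics/c9.png",cv2.resize(im[100:300,200:400],None,fx=3,fy=3,interpolation=cv2.INTER_CUBIC))
E
```

```text
t 23.65 eef [642.6   0.  113.3] toolz [0.982 0.19  0.002] open 94.9 f [-0.6 -0.2  0.9]
tool shift (current) [  16.8  111.8 -188.4] (target axes) [  17.3  112.  -188.2] rotvec [-0.001  0.002  0.   ]
```

View pics/c9.png

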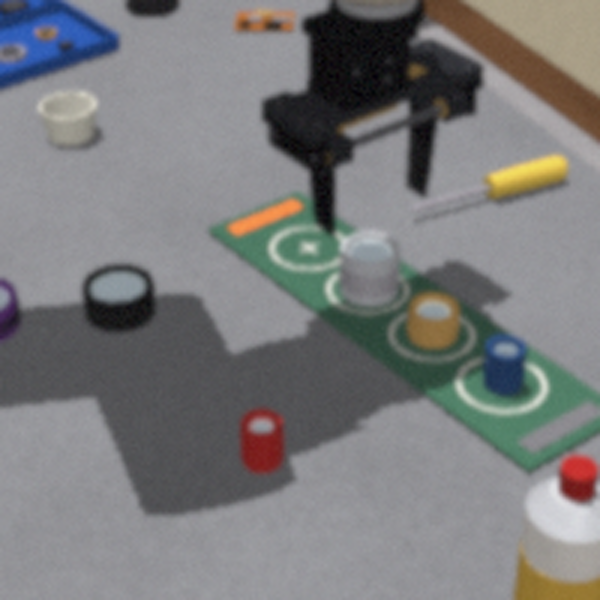

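Three are standing on their marks. Black is last.

{"name": "step_arm", "arguments": {"rows": [[0, 17, -30, 0, 0.002, 0], [0, 17, -30, 0, 0, 0], [0, 17, -30, 0, 0, 0], [0, 17, -30, 0, 0, 0], [2, 17, -30, 0, 0, 0], [2, 17, -25, 0, 0, 0], [2, 7, -9, 0, 0, 0], [0, 0, 0, 0, 0, 0]]}}

```text
t: 24.7
eef_pos: [433.7, 73.7, 102.1]
tcp_rot: [2.959, 1.562, -3.133]
ft_force: [-0.1, 0.4, -0.8]
opening: 0.998
```

{"name": "step_arm", "arguments": {"rows": [[0, 0, 0, 0, 0, 0]]}}

```text
t: 24.82
eef_pos: [434.7, 73.5, 102.0]
tcp_rot: [2.963, 1.563, -3.13]
ft_force: [0.5, 0.0, 0.4]
opening: 0.998
```

```bash
python3 - <<'E'
from h import *
go(*B["black"],50)
E
```

```text
t 24.82 eef [434.7  73.5 102. ] toolz [ 0.982  0.189 -0.008] open 94.9 f [0.5 0.  0.4]
tool shift (current) [46.   0.1  2.2] (target axes) [46.   0.1  1.8] rotvec [-0.002 -0.008 -0.001]
```

{"name": "step_arm", "arguments": {"rows": [[20, 0, 1, -0.002, -0.008, -0.001], [20, 0, 0, 0, 0, 0], [5, 0, 0, 0, 0, 0], [0, 0, 0, 0, 0, 0], [0, 0, 0, 0, 0, 0]]}}

```text
t: 25.45
eef_pos: [439.9, 72.5, 56.4]
tcp_rot: [-0.085, 1.566, 0.105]
ft_force: [-0.6, 0.8, 0.1]
opening: 0.997
```

```bash
python3 - <<'E'
from h import *
go(*B["black"],22)
im=env.read_camera("side")[:,:,::-1]
cv2.imwrite("pics/c10.png",cv2.resize(im[110:260,165:315],None,fx=4,fy=4,interpolation=cv2.INTER_CUBIC))
E
```

```text
t 25.45 eef [439.9  72.5  56.4] toolz [0.982 0.19  0.004] open 94.9 f [-0.6  0.8  0.1]
tool shift (current) [28.4  2.1 -3.1] (target axes) [28.4  2.1 -3. ] rotvec [-0.002  0.004  0.   ]
```

View pics/c10.png

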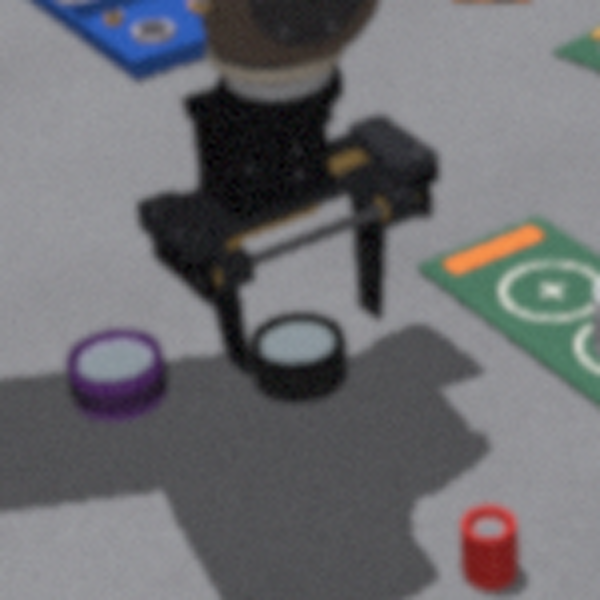

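{"name": "step_arm", "arguments": {"rows": [[0, 2, -3, 0, 0.004, 0], [0, 0, 0, 0, 0, 0], [8, 0, 0, 0, 0, 0], [0, 0, 0, 0, 0, 0], [0, 0, 0, 0, 0, 0]]}}

```text
t: 26.12
eef_pos: [436.6, 74.1, 48.7]
tcp_rot: [-0.355, 1.569, -0.164]
ft_force: [-0.2, 0.0, 0.1]
opening: 0.994
```

```bash
python3 - <<'E'
from h import *
go(*B["black"],22)
im=env.read_camera("side")[:,:,::-1]
cv2.imwrite("pics/c11.png",cv2.resize(im[140:240,190:290],None,fx=6,fy=6,interpolation=cv2.INTER_CUBIC))
E
```

```text
t 26.12 eef [436.6  74.1  48.7] toolz [0.982 0.19  0.002] open 94.5 f [-0.2  0.   0.1]
tool shift (current) [20.7 -0.1 -0.2] (target axes) [20.7 -0.1 -0.1] rotvec [-0.001  0.002  0.001]
```

View pics/c11.png

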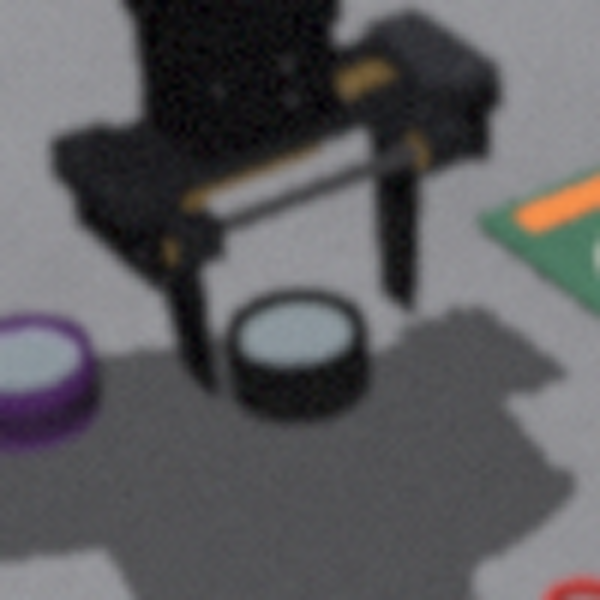

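{"name": "step_arm", "arguments": {"rows": [[9, 0, 0, 0, 0, 0], [8, 0, 0, 0, 0, 0], [0, 0, 0, 0, 0, 0], [0, 0, 0, 0, 0, 0]]}}

```text
t: 26.68
eef_pos: [436.6, 74.1, 30.2]
tcp_rot: [-0.427, 1.569, -0.236]
ft_force: [1.1, 0.3, 0.5]
opening: 0.997
```

```bash
python3 - <<'E'
from h import *
go(*B["black"],22)
E
```

```text
t 26.68 eef [436.6  74.1  30.2] toolz [0.982 0.19  0.001] open 94.8 f [1.1 0.3 0.5]
tool shift (current) [ 2.2 -0.  -0.1] (target axes) [ 2.2 -0.  -0.1] rotvec [-0.001  0.001  0.001]
```

{"name": "step_arm", "arguments": {"rows": [[2, 0, 0, 0, 0, 0], [0, 0, 0, 0, 0, 0]]}}

```text
t: 26.92
eef_pos: [436.7, 74.1, 28.2]
tcp_rot: [-0.375, 1.569, -0.184]
ft_force: [0.9, 0.4, -0.6]
opening: 1.001
```

{"name": "step_arm", "arguments": {"rows": [[0, 0, 0, 0, 0, 0], [0, 0, 0, 0, 0, 0], [0, 0, 0, 0, 0, 0], [0, 0, 0, 0, 0, 0], [0, 0, 0, 0, 0, 0], [0, 0, 0, 0, 0, 0]], "grip": 0}}

```text
t: 27.68
eef_pos: [436.7, 74.1, 28.5]
tcp_rot: [-0.34, 1.569, -0.149]
ft_force: [-0.6, -0.1, -0.1]
opening: 0.645
```

{"name": "step_arm", "arguments": {"rows": [[-5, 0, 0, 0, 0, 0], [-15, 0, 0, 0, 0, 0], [-30, 0, 0, 0, 0, 0], [-25, 0, 0, 0, 0, 0], [0, 0, 0, 0, 0, 0]]}}

```text
t: 28.3
eef_pos: [436.1, 74.1, 105.9]
tcp_rot: [-0.67, 1.57, -0.479]
ft_force: [-0.0, -0.4, -1.4]
opening: 0.646
```

```bash
python3 - <<'E'
from h import *
go(*M[1],90)
E
```

```text
t 28.3 eef [436.1  74.1 105.9] toolz [0.982 0.19  0.001] open 61.5 f [-0.  -0.4 -1.4]
tool shift (current) [ 10.  -26.1 187.8] (target axes) [  9.9 -26.3 187.8] rotvec [-0.001  0.001  0.   ]
```

Black is held, with the opening at 61.5 mm. The TCP height to place it at is 34.5.

{"name": "step_arm", "arguments": {"rows": [[0, -5, 35, 0, 0, 0], [0, -5, 35, 0, 0, 0], [0, -5, 35, 0, 0, 0], [0, -5, 35, 0, 0, 0], [0, -4, 30, 0, 0, 0], [0, -2, 14, 0, 0, 0], [0, 0, 0, 0, 0, 0], [0, 0, 0, 0, 0, 0]]}}

```text
t: 29.3
eef_pos: [623.0, 83.5, 95.3]
tcp_rot: [3.015, 1.56, -3.078]
ft_force: [0.4, 0.9, -1.0]
opening: 0.648
```

```bash
python3 - <<'E'
from h import *
go(*M[1],28.5)
E
```

```text
t 29.3 eef [623.   83.5  95.3] toolz [ 0.982  0.19  -0.011] open 61.7 f [ 0.4  0.9 -1. ]
tool shift (current) [60.8  0.   3.2] (target axes) [60.8  0.1  2.5] rotvec [-0.002 -0.011 -0.001]
```

{"name": "step_arm", "arguments": {"rows": [[20, 0, 2, -0.002, -0.011, -0.001], [18, 0, 0, 0, 0, 0], [8, 0, 0, 0, 0, 0], [0, 0, 0, 0, 0, 0], [0, 0, 0, 0, 0, 0]]}}

```text
t: 29.92
eef_pos: [622.9, 83.9, 47.6]
tcp_rot: [2.668, 1.57, 2.861]
ft_force: [-0.4, -0.6, -1.2]
opening: 0.644
```

```bash
python3 - <<'E'
from h import *
go(*M[1],28.5)
E
```

```text
t 29.93 eef [622.9  83.9  47.6] toolz [ 0.981  0.192 -0.001] open 61.3 f [-0.4 -0.6 -1.2]
tool shift (current) [13.1 -0.3  2.5] (target axes) [13.1 -0.3  2.5] rotvec [ 0.001 -0.001 -0.001]
```

{"name": "step_arm", "arguments": {"rows": [[6, -0.3, 2.4, 0, 0, 0], [5, 0, 0, 0, 0, 0], [0, 0, 0, 0, 0, 0], [0, 0, 0, 0, 0, 0]]}}

```text
t: 30.42
eef_pos: [626.0, 84.1, 36.8]
tcp_rot: [0.646, 1.57, 0.839]
ft_force: [-0.4, -0.2, -1.4]
opening: 0.648
```

```bash
python3 - <<'E'
from h import *
go(*M[1],28.5)
E
```

```text
t 30.43 eef [626.   84.1  36.8] toolz [0.981 0.192 0.   ] open 61.7 f [-0.4 -0.2 -1.4]
tool shift (current) [ 2.3  0.1 -0.6] (target axes) [ 2.3  0.1 -0.6] rotvec [ 0.001  0.    -0.   ]
```

{"name": "step_arm", "arguments": {"rows": [[2.2, 0, -0.5, 0, 0, 0], [0, 0, 0, 0, 0, 0], [0, 0, 0, 0, 0, 0]]}}

```text
t: 30.8
eef_pos: [625.6, 84.0, 34.8]
tcp_rot: [0.28, 1.57, 0.473]
ft_force: [0.2, -0.6, -1.6]
opening: 0.651
```

{"name": "step_arm", "arguments": {"rows": [[0, 0, 0, 0, 0, 0], [0, 0, 0, 0, 0, 0], [0, 0, 0, 0, 0, 0], [0, 0, 0, 0, 0, 0], [0, 0, 0, 0, 0, 0]], "grip": 95}}

```text
t: 31.42
eef_pos: [625.9, 84.0, 35.2]
tcp_rot: [0.061, 1.569, 0.254]
ft_force: [0.3, -0.5, 0.0]
opening: 0.992
```

{"name": "step_arm", "arguments": {"rows": [[-10, 0, 0, 0, 0, 0], [-25, 0, 0, 0, 0, 0], [-35, 0, 0, 0, 0, 0], [-40, 0, 0, 0, 0, 0], [-40, 20, -40, 0, 0, 0], [-20, 40, -40, 0, 0, 0], [0, 50, -40, 0, 0, 0], [0, 50, -40, 0, 0, 0]]}}

```text
t: 32.42
eef_pos: [438.8, 208.4, 214.6]
tcp_rot: [0.101, 1.563, 0.288]
ft_force: [0.1, 1.4, 1.1]
opening: 0.998
```

{"name": "step_arm", "arguments": {"rows": [[0, 50, -20, 0, 0, 0], [0, 50, -10, 0, 0, 0], [0, 0, 0, 0, 0, 0], [0, 0, 0, 0, 0, 0]]}}

```text
t: 32.92
eef_pos: [385.8, 305.1, 217.9]
tcp_rot: [0.183, 1.559, 0.375]
ft_force: [-0.5, -0.4, -0.4]
opening: 1.0
```

```bash
python3 - <<'E'
from h import *
print(env.state())
for c in("top","side"):
    im=np.ascontiguousarray(env.read_camera(c)[:,:,::-1]); cv2.imwrite(f"pics/{c}9.png",im)
    y,x=(110,160) if c=="top" else (150,250)
    cv2.imwrite(f"pics/{c}9c.png",cv2.resize(im[y:y+120,x:x+200],None,fx=4,fy=4,interpolation=cv2.INTER_CUBIC))
im=cv2.imread("pics/top9.png")
for n,k in zip(("black","silver","brass","blue"),(1,2,3,4)):
    u,v=proj("top",(*M[k],6+H[n])).round().astype(int);R=19
    m=hsvmask(im,n);q=np.zeros_like(m);q[v-R:v+R,u-R:u+R]=1
    for b in blobs(m*q): 
        p=ray("top",b[:2],6+H[n]); print(n,np.round(b,1),p.round(1),"err",np.round(p[:2]-M[k],1))
E
```

```text
{'t': 32.925, 'joints': array([ 0.53570346,  0.32626191,  1.91030488, -0.00241481,  0.89341497,
        0.34558895]), 'qvel': array([ 0.01842473, -0.0048662 , -0.00602433,  0.00345202,  0.0034546 ,
        0.00782754]), 'tau': array([ 1.08556096e+00, -4.64386117e+01, -2.23346382e+01,  9.75898211e-02,
       -2.46098737e-02,  5.42596425e-02]), 'eef_pos': array([385.84300906, 305.13379981, 217.93961381]), 'tcp_rot': array([0.18343901, 1.55903255, 0.37505609]), 'ft_force': array([-0.45411431, -0.37558317, -0.4098371 ]), 'moment': array([-0.05136291,  0.03534054, -0.05340097]), 'opening': 1.0003161749255853}
black [208.5 170.5  28.   26.  530.5] [622.5  84.4  36. ] err [-2.9  0.3]
silver [225.  171.5   1.   10.    0. ] [618.6  43.4  50. ] err [-23.2  43.4]
silver [245.5 165.5  30.   30.  375.5] [633.9  -4.2  50. ] err [-7.9 -4.2]
brass [279.  157.5  19.   18.  238.5] [657.9 -82.   34. ] err [-0.4  1. ]
blue [315.  151.5  15.   16.  162.5] [ 672.1 -166.7   44. ] err [-2.1 -0.2]
```

View pics/top9c.png

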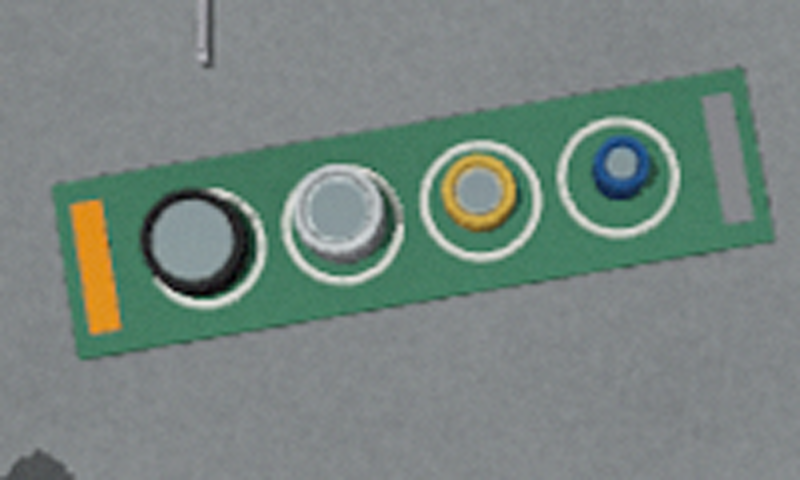

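View pics/side9c.png

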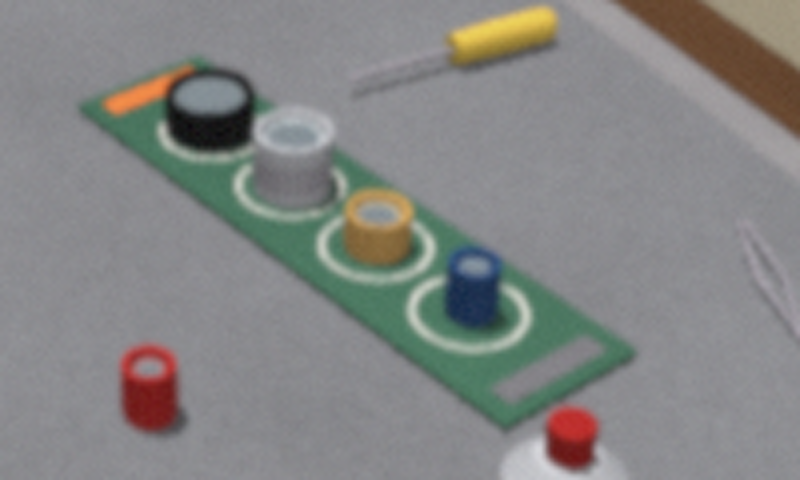

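Black, brass and blue measure within 3 mm. The silver mask merged with its white ring, so I'll measure its rim directly: crop centre (338,211), which is about pixel (244.6,162.8).

```bash
python3 - <<'E'
from h import *
g=cv2.cvtColor(cv2.imread("pics/top9.png"),cv2.COLOR_BGR2GRAY)
print(ray("top",(244.5,162.5),50), M[2], proj("top",(*M[2],50)))
s=cv2.imread("pics/top9.png")
# glass disc of silver: bluish grey low-v region in rim (sunk) -> Hough on upscaled rim
c=cv2.resize(g[140:190,222:270],None,fx=8,fy=8,interpolation=cv2.INTER_CUBIC)
h=cv2.HoughCircles(c,cv2.HOUGH_GRADIENT,1.5,20,param1=80,param2=25,minRadius=75,maxRadius=105)
if h is not None:
  for x,y,r in h[0][:4]: print(x/8+222-.44,y/8+140-.44,r/8*1120/484*2,ray("top",(x/8+222-.44,y/8+140-.44),50).round(1))
# can compare
a=cv2.imread("pics/top0.png")[170:225,390:450].astype(int);b=s[170:225,390:450].astype(int);print("can diff",abs(a-b).mean())
E
```

```text
[640.97421311  -1.64925083  50.        ] (641.8, 0.0) [243.80760081 162.13660757]
245.27875 165.71625 60.22314 [633.4  -3.7  50. ]
244.15375 161.40375 50.677685 [643.6  -0.8  50. ]
242.65375 166.09125 59.268597 [632.4   2.4  50. ]
247.71625 163.27875 56.404957 [639.3  -9.2  50. ]
can diff 3.571111111111111
```

```bash
python3 - <<'E'
from cell import env
print(env.job_done())
E
```

```text
the job is handed in; nothing more can be done
None
```

All four barrels are standing upright on the green board, one on each mark, and the job is handed in. It took about 33 s of the 96 s allowed. The orange strip was at the mark1 end, so the order is black on mark1, silver on mark2, brass on mark3 and blue on mark4.

**Final top view against each mark:** all four are well inside the 12 mm limit.

| Barrel | Distance from mark centre |
|---|---|
| Black | about 3 mm |
| Silver | about 2 mm |
| Brass | about 1 mm |
| Blue | about 2 mm |

**A check that disagreed:** the colour mask put silver about 9 mm off because it merged with the white printed ring. I took the rim instead. Of four circle fits, only one matched the 52 mm barrel (50.7 mm), and it put silver about 2 mm off. A centre read by eye from the crop also gave about 2 mm.

**Everything else:** the final side view shows all four upright and released, with the gripper well clear. The picture around the spray can is essentially unchanged, and neither look-alike was touched. No wrist force reading came near the limit.

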